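Open up the animal carrier: gate into the wash tub, lid lock held back

ROBOT

A 6-joint arm with a two-finger parallel gripper is mounted at the origin on the work surface. World frame = base frame: x ahead of the robot, y to its left, z up, the work surface at z = 0. Lengths are in m, angles in rad, forces in N, time in s.
With the tool pointing down it reaches from about 0.375 to 0.975 m from the base axis. Payload 3.8 kg.
Tool frame: the origin (TCP) lies midway between the tips of the shut fingers; the grasp point (between the pads) lies 19 mm behind it; z points along the fingers, y is the direction in which the jaws open and shut (so a half turn about z gives the same grasp; the last joint's range is limited). The gripper opens to 85 mm and grips with 20 to 120 N. Pads are 22 mm wide; open, the fingers measure 114 mm over their backs; the gripper's body (76 mm by 85 mm) begins 54 mm behind the grasp point. The pads swing forward as they close: fully open they stand 13 mm farther back than shut.
Start: joints at [-1.376, 0.264, 1.604, -0, 1.274, -0.037], TCP at [0.155, -0.657, 0.231] pointing down, gripper open.
Joint ranges: [-2.63, 2.63], [-0.94, 2.18], [0.31, 2.57], [-1.31, 4.45], [0, 2.66], [-2.55, 2.55]. Speed limits (rad/s): [2.57, 2.57, 3.14, 3.14, 3.14, 3.14].

INTERFACE

Orientations are given as a rotation vector (axis times angle).
In Python, from workcell import readout, read_camera, camera_params, bot gives the robot as it stands.
- The arm moves only by the tool apply_moves, never from a script. Its argument "plan" is a list that holds one entry, the list of rows, each a list of 7 numbers: the shift along the tool's x, y, z each as a share of 1000 mm, from -1 to 1, then the turn, a rotation vector about the tool's x, y, z each as a share of pi rad, from -1 to 1, then the gripper command: -1 is fully open, 1 is shut, values between are in proportion. A call has exactly 8 rows; each row is the pose to reach, as a shift and turn from the pose commanded when the call began, along the tool's axes at that moment, turning the shorter way round; what a row does not reach only later rows make up. A row lasts 1/12 s, in which the tool goes at most 41.7 mm and 7.16 degrees, less where a joint would pass 70% of its speed; a pose out of reach is approached as far as the arm can. A call with a number of a shift or a turn outside -1 to 1 is refused whole. A call with a gripper value outside its range is refused whole. The fingers move at their own pace and stop on an object; "force" is the grip in N (left out, the last holds). Time passes only in rows, so rows that repeat a pose let the fingers close, or fill a call up. It gives the time, the measured TCP pose, the force and the opening at its end, in the units of the state.
- readout.read_state(): the state, without advancing time (a new reading comes with each control period).
- read_camera(name): name is "side" or "top"; returns the picture (384x512x3 uint8, red, green, blue); there is no depth.
- camera_params(name): a dict with "fovy" (degrees; the focal length in pixels is half the picture's height over the tangent of half this angle, whatever the lens; pixels are square), "cx", "cy" (the principal point, pixels), "k1" (the pictures are not rectified: a ray, as slopes to the right and down, at radius r is drawn at 1 + k1 r^2 times it, then the intrinsics apply), "rvec" (rotation vector, rad) and "tvec" (3), from world to camera coordinates, as OpenCV has them. Camera axes: x right, y down, z forward; pixel columns grow to the right and rows downward; lengths in m; the calibration is good to about 2 mm. A picture is of the moment at which its call begins. camera_params takes no time and is no camera call.
- bot.finish_job(): hands the job in, once; it reports no verdict.
The state is a dict: "time": time; "q": joint angles; "joint_vel": joint speeds; "joint_torque": joint torques, N m; "tool_pos": TCP position; "tcp_rot": TCP orientation; "wrist_force": force on the tool from outside, world axes, zero at the start; "torque": the same for the moment, N m; "width": opening from 0.0 (shut) to 1.0 (fully open).
Only numpy, scipy, OpenCV 4.12 (cv2) and the standard library are available. Lean on these libraries where they do the work, as an engineer would, in place of code of your own. Each camera call takes 0.05 s, during which the arm holds its last target.

TASK

My hands are full with a hedgehog, so get the carrier ready for me: slide the orange gate panel straight up out of its slots, lower it all the way down into the green wash tub before letting go of it, and leave it there. Then take the yellow lock knob on the carrier's front, pull it fully back so that its sprung pin is clear of the seat hole, and finish while still holding it back with the gripper, so that I can lift the lid. Leave the jar, the bowl and the brush where they are.

Things in the scene. Friction and masses are not known exactly. Their poses are not given: they have to be found in the camera images.
- carrier: Fixed grey animal carrier, white lid. Origin on the table below the middle of its front face; z up, x into the carrier (front looks along -x). Box x = 0 to 262, 248 wide in y, lid top at z = 150 (mm). A sill 12 thick runs from x = -94 to 0. On the front face at z = 122 sits the lid lock: steel bracket 18 wide, x = -18 to -12, z = 108 to 136, then the yellow knob.
- slots (a point): Middle of the gate's seat on the sill, 72 mm before the carrier's front, 12 mm above the table; axes are the carrier's. To both sides (y = -70 to -50 and 50 to 70, x within 14 mm of here) stand slotted aluminium posts, tops 100 mm above the table; their slots, 11 mm wide, hold the panel's side edges.
- knob (a point): Middle of the yellow lock knob's neck; moves with it, axes are the carrier's. Neck: 18 mm across, 32 mm long along x; at its front (18 to 26 mm before this point) a flange 36 mm across. Shut: x = -34, y = 0, z = 122 mm in the carrier's frame. Pull back along -x: fingers from above on both sides (y) of the neck can pinch it or bear on the flange. The panel in its slots is 8 mm before it.
- lock (a joint): Travel of the lock pin, m: 0 = shut, pin 11 mm deep in the seat hole of the lid's hasp; 0.016 = fully back, at its stop. A spring pulls it shut with about 4 N at 0 and 9.5 N at 0.016; it springs shut when let go. Blocked while the panel is in its slots.
- panel: Loose orange gate panel, about 150 g: 8 mm thick (x), 120 wide (y), 170 tall (z). Origin at the middle of its lower edge. At the start it stands upright in the slots, axes parallel to the carrier's, lower edge 12 mm above the table, its upper 82 mm above the posts, its top edge 32 mm above the carrier's lid; it must rise 88 mm to clear the posts.
- panel_top (a point): Middle of the panel's top edge (170 mm above its origin).
- panel_mid (a point): Centre of the panel.
- tub: Green open wash tub, fixed to the table. Origin under its centre, z up; outside 220 mm long (its x), 150 mm wide (its y), 110 mm high; walls and floor 6 mm thick. The panel may stand, lean or lie in it.
- jar: Bystander: brown feed jar with orange lid, 90 mm in diameter, 100 mm high; origin under its centre. Loose.
- bowl: Bystander: white bowl, 110 mm in diameter, 45 mm high; origin under its centre. Loose.
- brush: Bystander: hand brush about 140 mm long, lying along its x; origin under its middle. Loose.
Not all that is in view belongs to the job. Of the things like the panel, leave any that is pink or purple; of the rest the larger one is meant.

How it is judged:
By the outcome, as a careful person would: the job done as asked, in the order asked, and still so for the second after the job is handed in, while the arm keeps its last pose, push and grip.
It also fails if it takes over 56 s, if anything falls off the work surface, if the arm or the gripper's body presses on something with over 40 N, if the wrist force passes 120 N, or if a joint passes its speed limit or range.

## Working session

There is one attempt and no reset: what is moved stays moved. The work goes in short steps, Python scripts to look and compute and a tool call to move; the robot and the scene stay as the last step left them, time stands still between calls to the robot, and variables do not carry over. Pictures are saved under pics/ and viewed, and the job is handed in when it is done.

Besides the shell and the picture viewer there is one more tool, called after "Request:" as name(argument=value, ...), one argument or row to a line, values as JSON. apply_moves: Moves the arm, as the interface text tells. Shift numbers are shares of 1000 mm and turn numbers shares of pi rad, none past 1 either way. Its arguments: {"type":"object","properties":{"plan":{"type":"array","items":{"type":"array","items":{"type":"array","items":{"type":"number","minimum":-1,"maximum":1}}}},"force":{"type":"number"}},"required":["plan"]}

```bash
ls; mkdir -p pics; python3 - <<'E'
from workcell import readout, read_camera, camera_params
import cv2
print(readout.read_state())
for n in("side","top"):
    im=read_camera(n); cv2.imwrite(f"pics/{n}0.png",im[:,:,::-1]); print(n,camera_params(n))
E
```

```text
pics
{'time': 0.0, 'q': array([-1.37588757e+00,  2.64755934e-01,  1.60538498e+00, -3.05701724e-05,
        1.27370328e+00, -3.68975166e-02]), 'joint_vel': array([-0.00097128,  0.0005341 , -0.00039173, -0.00268933,  0.00129446,
       -0.0006496 ]), 'joint_torque': array([-7.14300004e-04, -5.15111732e+01, -3.67309964e+01,  5.58386796e-05,
        1.28647467e-02,  3.46294462e-05]), 'tool_pos': array([ 0.15491858, -0.6562235 ,  0.22995423]), 'tcp_rot': array([-3.11828610e+00, -3.63060451e-01,  3.24654447e-04]), 'wrist_force': array([-0.46157537,  1.70766753,  0.5309291 ]), 'torque': array([0.03339939, 0.00413539, 0.00708324]), 'width': 0.9960410695835837}
side {'fovy': 48.68969169052489, 'cx': 255.80979168306197, 'cy': 185.98430985950716, 'k1': 0.00953963365353209, 'rvec': array([ 0.17552577, -2.92764471,  1.06358157]), 'tvec': array([0.5763894 , 0.15459864, 0.93132679])}
top {'fovy': 47.51934342503191, 'cx': 250.78866063286247, 'cy': 191.61085848414254, 'k1': -0.05766774920216067, 'rvec': array([ 2.1429408 , -2.124716  ,  0.17185886]), 'tvec': array([-0.05085033,  0.5792881 ,  1.17473699])}
```

View pics/side0.png

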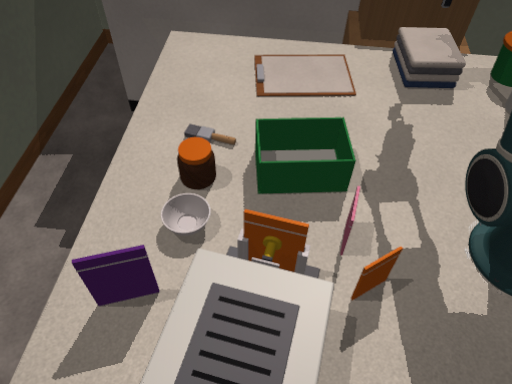

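View pics/top0.png

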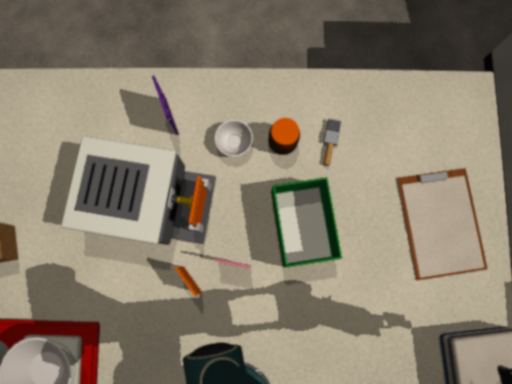

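Things that could be taken for the gate panel are:
- orange panel in the slots, side (275,240), top (198,203)
- small free-standing orange panel, side (376,273), top (188,281)
- pink panel, side (350,220), top (215,259)
- purple panel, side (119,277), top (165,105)

I choose the larger orange one, in the slots, and check it in a crop.

```bash
cat > h.py <<'E'
import numpy as np, cv2
from workcell import readout, read_camera, camera_params
from scipy.spatial.transform import Rotation as R
def K(n):
    p=camera_params(n); f=192/np.tan(np.radians(p['fovy'])/2)
    return p,np.array([[f,0,p['cx']],[0,f,p['cy']],[0,0,1]]),np.array([p['k1'],0,0,0])
def ray(n,uv):
    p,k,d=K(n); u=cv2.undistortPoints(np.array([[uv]],float),k,d)[0,0]
    Rm=R.from_rotvec(p['rvec']).as_matrix(); return -Rm.T@p['tvec'], Rm.T@np.array([u[0],u[1],1])
def onz(n,uv,z):
    o,d=ray(n,uv); return o+d*(z-o[2])/d[2]
def proj(n,P):
    p,k,d=K(n); return cv2.projectPoints(np.array(P,float).reshape(-1,1,3),p['rvec'],p['tvec'],k,d)[0][:,0]
def tri(a,b):
    o1,d1=ray("side",a);o2,d2=ray("top",b)
    s=np.linalg.lstsq(np.c_[d1,-d2],o2-o1,rcond=None)[0]
    p1,p2=o1+s[0]*d1,o2+s[1]*d2
    return (p1+p2)/2,np.linalg.norm(p1-p2)
E
python3 - <<'E'
from h import *
s=cv2.imread('pics/side0.png');t=cv2.imread('pics/top0.png')
a=cv2.resize(s[190:310,150:350],None,fx=4,fy=4,interpolation=cv2.INTER_CUBIC)
b=cv2.resize(t[120:270,50:250],None,fx=4,fy=4,interpolation=cv2.INTER_CUBIC)
cv2.imwrite('pics/c1.png',a);cv2.imwrite('pics/c2.png',b)
for n in('side','top'):
    print(n,ray(n,(256,192))[0])
E
```

```text
side [0.53300622 0.5421315  0.80342571]
top [ 0.37949288 -0.05140929  1.2535987 ]
```

View pics/c1.png

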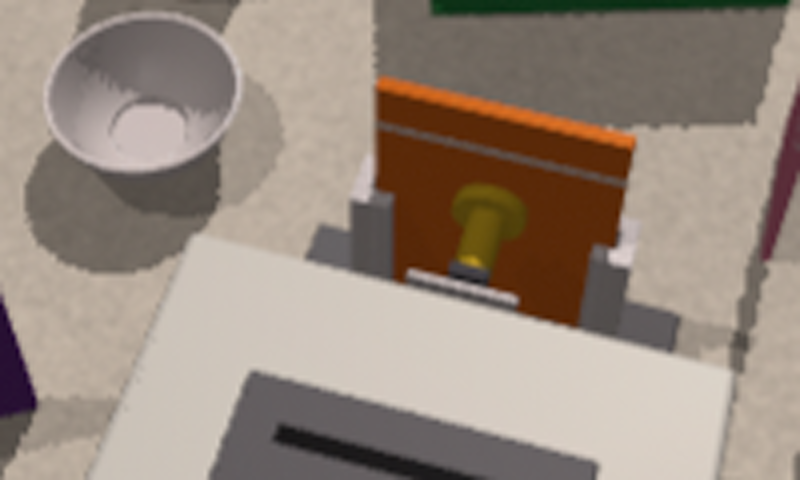

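View pics/c2.png

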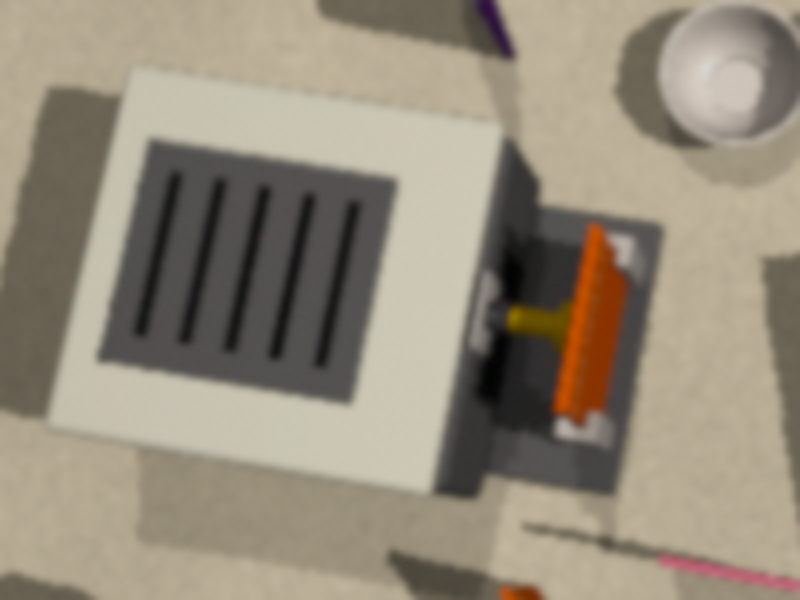

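```bash
python3 - <<'E'
from h import *
S=lambda x,y:((x+.5)/4-.5+150,(y+.5)/4-.5+190)
T=lambda x,y:((x+.5)/4-.5+50,(y+.5)/4-.5+120)
print("side lid",[onz('side',S(*p),.15).round(4) for p in((195,235),(735,372))])
L=np.array([onz('top',T(*p),.15) for p in((135,68),(503,127),(433,493),(48,425))]);print("top lid",L.round(4))
print([np.linalg.norm(L[i]-L[(i+1)%4]).round(4) for i in range(4)])
A=np.array([onz('side',S(*p),.182) for p in((378,84),(635,145))]);print('side ptop',A.round(4),np.linalg.norm(A[0]-A[1]), A.mean(0))
B=np.array([onz('top',T(*p),.182) for p in((597,226),(563,413))]);print('top ptop',B.round(4),np.linalg.norm(B[0]-B[1]),B.mean(0))
# front lid edge, carrier frame from lid rect fit
ang=lambda v:np.degrees(np.arctan2(v[1],v[0]))
print('angles', [ang(L[(i+1)%4]-L[i]) for i in range(4)], ang(A[1]-A[0]),ang(B[1]-B[0]))
# tub
for n in('side','top'):
    im=cv2.imread(f'pics/{n}0.png');hsv=cv2.cvtColor(im,cv2.COLOR_BGR2HSV)
    m=cv2.inRange(hsv,(50,110,20),(75,255,255))
    c=max(cv2.findContours(m,0,2)[0],key=cv2.contourArea)
    print(n,cv2.boundingRect(c)); 
    if n=='side': 
        h=cv2.approxPolyDP(cv2.convexHull(c),3,True)[:,0];print(h.tolist())
        for p in h: print(onz(n,p,.11).round(4))
    if n=='top':
        r=cv2.minAreaRect(c);b=cv2.boxPoints(r);print(b)
        h=cv2.approxPolyDP(cv2.convexHull(c),3,True)[:,0];print(h.tolist())
        P=np.array([onz(n,p,.11) for p in h]);print(P.round(4))
E
```

```text
side lid [array([0.6682, 0.1554, 0.15  ]), array([0.4289, 0.1932, 0.15  ])]
top lid [[0.7067 0.3984 0.15  ]
 [0.6676 0.1516 0.15  ]
 [0.4295 0.1872 0.15  ]
 [0.4696 0.4379 0.15  ]]
[np.float64(0.2499), np.float64(0.2408), np.float64(0.2539), np.float64(0.2403)]
side ptop [[0.5951 0.0858 0.182 ]
 [0.4777 0.1047 0.182 ]] 0.1189262572406372 [0.5364131  0.09523786 0.182     ]
top ptop [[0.5957 0.0841 0.182 ]
 [0.478  0.1018 0.182 ]] 0.11900016343890094 [0.53686398 0.09290845 0.182     ]
angles [np.float64(-98.99357030018768), np.float64(171.49360295583415), np.float64(80.90927462846419), np.float64(-9.465596469916237)] 170.8373644495574 171.44406285719035
side (256, 118, 99, 75)
[[343, 118], [354, 158], [346, 190], [258, 191], [257, 120]]
[ 0.3972 -0.2799  0.11  ]
[ 0.3748 -0.1454  0.11  ]
[ 0.395  -0.0483  0.11  ]
[ 0.58   -0.0218  0.11  ]
[ 0.607  -0.2443  0.11  ]
top (272, 178, 69, 89)
[[270.21844 185.36507]
 [327.86273 176.14198]
 [340.9298  257.81128]
 [283.28552 267.03436]]
[[326, 178], [340, 257], [286, 266], [273, 186]]
[[ 0.6079 -0.2471  0.11  ]
 [ 0.3989 -0.2798  0.11  ]
 [ 0.3749 -0.1391  0.11  ]
 [ 0.585  -0.1052  0.11  ]]
```

```bash
cat >> h.py <<'E'
def go(pos,psi):
    """shift/turn numbers from measured pose to a tool-down pose, tool y at world angle psi (deg)"""
    s=readout.read_state(); Rc=R.from_rotvec(s['tcp_rot']); a=np.radians(psi)
    y=np.array([np.cos(a),np.sin(a),0]);z=np.array([0,0,-1.]);Rt=R.from_matrix(np.c_[np.cross(y,z),y,z])
    print('t',s['time'],'pos',s['tool_pos'].round(4),'F',s['wrist_force'].round(1),'w',round(s['width'],3),'q6',s['q'][5].round(2))
    Y=Rc.as_matrix()[:,1];print('psi now',np.degrees(np.arctan2(Y[1],Y[0])).round(2))
    print('shift',(Rc.inv().apply(np.array(pos)-s['tool_pos'])).round(4),'turn',((Rc.inv()*Rt).as_rotvec()/np.pi).round(4))
E
python3 -c "
from h import *
go([.5366,.094,.26],-98.9)"
```

```text
t 0.1 pos [ 0.1549 -0.6563  0.2301] F [ 0.2  0.2 -0.2] w 0.999 q6 -0.04
psi now -76.72
shift [ 0.5438 -0.6426 -0.0286] turn [-7.000e-04  1.000e-04  1.232e-01]
```

Request:
apply_moves(
  plan=[
    [[0.544, -0.643, -0.03, 0, 0, 0.123, -1], [0.544, -0.643, -0.03, 0, 0, 0.123, -1], [0.544, -0.643, -0.03, 0, 0, 0.123, -1], [0.544, -0.643, -0.03, 0, 0, 0.123, -1], [0.544, -0.643, -0.03, 0, 0, 0.123, -1], [0.544, -0.643, -0.03, 0, 0, 0.123, -1], [0.544, -0.643, -0.03, 0, 0, 0.123, -1], [0.544, -0.643, -0.03, 0, 0, 0.123, -1]],
  ],
  force=60,
)

```text
time: 0.77
tool_pos: [0.3062, -0.3578, 0.2427]
tcp_rot: [-3.132, 0.244, 0.0]
wrist_force: [1.5, -0.2, 0.6]
width: 1.005
```

```bash
python3 -c "
from h import *
go([.5366,.094,.26],-98.9)"
```

```text
t 0.7667 pos [ 0.3062 -0.3578  0.2427] F [ 1.5 -0.2  0.6] w 1.005 q6 0.81
psi now -98.9
shift [ 0.1577 -0.482  -0.017 ] turn [-0.0002  0.0001  0.    ]
```

Request:
apply_moves(
  plan=[
    [[0.158, -0.482, -0.017, 0, 0, 0, -1], [0.158, -0.482, -0.017, 0, 0, 0, -1], [0.158, -0.482, -0.017, 0, 0, 0, -1], [0.158, -0.482, -0.017, 0, 0, 0, -1], [0.158, -0.482, -0.017, 0, 0, 0, -1], [0.158, -0.482, -0.017, 0, 0, 0, -1], [0.158, -0.482, -0.017, 0, 0, 0, -1], [0.158, -0.482, -0.017, 0, 0, 0, -1]],
  ],
)

```text
time: 1.43
tool_pos: [0.4575, -0.0611, 0.2542]
tcp_rot: [3.132, -0.242, 0.0]
wrist_force: [0.9, -1.1, 0.8]
width: 1.001
```

```bash
python3 -c "
from h import *
go([.5366,.094,.26],-98.9)"
```

```text
t 1.4333 pos [ 0.4575 -0.0611  0.2542] F [ 0.9 -1.1  0.8] w 1.001 q6 1.54
psi now -98.85
shift [ 0.0543 -0.1654 -0.0058] turn [ 0.     -0.      0.0003]
```

Request:
apply_moves(
  plan=[
    [[0.054, -0.165, -0.006, 0, 0, 0, -1], [0.054, -0.165, -0.006, 0, 0, 0, -1], [0.054, -0.165, -0.006, 0, 0, 0, -1], [0.054, -0.165, -0.006, 0, 0, 0, -1], [0.054, -0.165, -0.006, 0, 0, 0, -1], [0.054, -0.165, -0.006, 0, 0, 0, -1], [0.054, -0.165, -0.006, 0, 0, 0, -1], [0.054, -0.165, -0.006, 0, 0, 0, -1]],
  ],
)

```text
time: 2.1
tool_pos: [0.5353, 0.0903, 0.2598]
tcp_rot: [3.131, -0.244, -0.002]
wrist_force: [0.4, 0.3, -0.7]
width: 1.002
```

```bash
python3 - <<'E'
from h import *
go([.5366,.094,.148],-98.9)
s=read_camera('side')[:,:,::-1];cv2.imwrite('pics/s1.png',cv2.resize(s[80:330,130:430],None,fx=2.5,fy=2.4))
E
```

```text
t 2.1 pos [0.5353 0.0903 0.2598] F [ 0.4  0.3 -0.7] w 1.002 q6 1.85
psi now -98.9
shift [ 0.0009 -0.004   0.1118] turn [ 0.0003  0.0004 -0.    ]
```

View pics/s1.png

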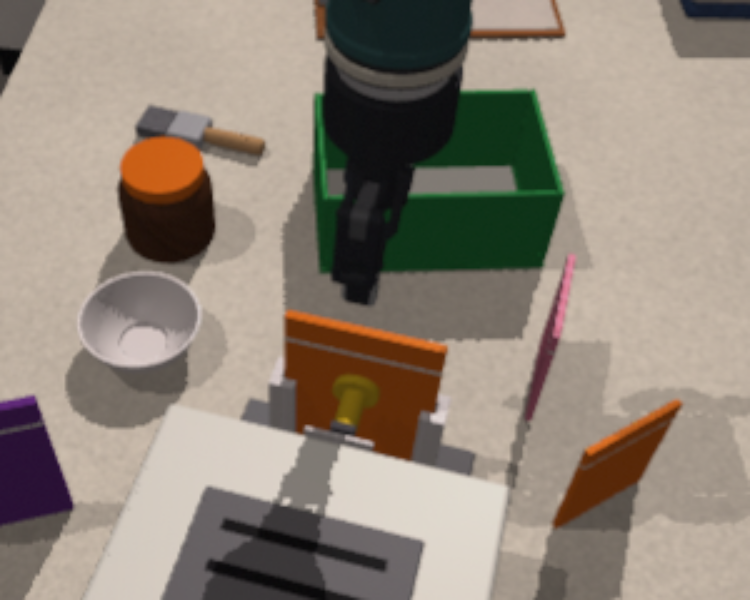

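The view shows the open gripper hanging above and slightly before the panel's top edge, side crop about (365,310). I'll descend partway and check again.

Request:
apply_moves(
  plan=[
    [[0, -0.001, 0.02, 0, 0, 0, -1], [0, -0.001, 0.04, 0, 0, 0, -1], [0, -0.001, 0.05, 0, 0, 0, -1], [0, -0.001, 0.05, 0, 0, 0, -1], [0, -0.001, 0.05, 0, 0, 0, -1], [0, -0.001, 0.05, 0, 0, 0, -1], [0, -0.001, 0.05, 0, 0, 0, -1], [0, -0.001, 0.05, 0, 0, 0, -1]],
  ],
)

```text
time: 2.82
tool_pos: [0.5371, 0.0925, 0.2117]
tcp_rot: [-3.132, 0.243, -0.004]
wrist_force: [-0.4, -0.4, -0.2]
width: 1.003
```

```bash
python3 - <<'E'
from h import *
go([.5366,.094,.148],-98.9)
s=read_camera('side')[:,:,::-1];cv2.imwrite('pics/s2.png',cv2.resize(s[160:310,200:350],None,fx=4,fy=4))
E
```

```text
t 2.8167 pos [0.5371 0.0925 0.2117] F [-0.4 -0.4 -0.2] w 1.003 q6 1.85
psi now -98.87
shift [-0.0009 -0.0014  0.0637] turn [-0.0002 -0.0007  0.0002]
```

View pics/s2.png

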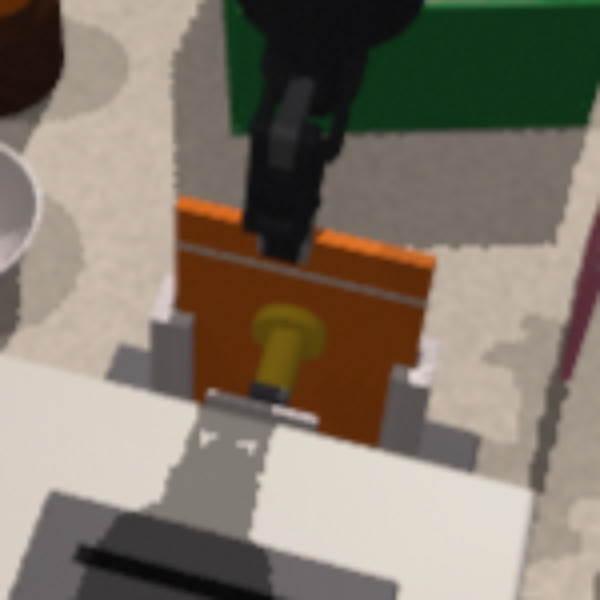

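The rear finger is in line with the middle of the top edge, crop about (285,245), and nothing is fouled. I'll go down and close.

Request:
apply_moves(
  plan=[
    [[0, -0.001, 0.02, 0, 0, 0, -1], [0, -0.001, 0.04, 0, 0, 0, -1], [0, -0.001, 0.063, 0, 0, 0, -1], [0, -0.001, 0.063, 0, 0, 0, -1], [0, -0.001, 0.063, 0, 0, 0, -1], [0, -0.001, 0.063, 0, 0, 0, -1], [0, -0.001, 0.063, 0, 0, 0, 0], [0, -0.001, 0.063, 0, 0, 0, 0]],
  ],
)

```text
time: 3.53
tool_pos: [0.5378, 0.0937, 0.1492]
tcp_rot: [-3.132, 0.242, -0.005]
wrist_force: [0.1, -0.0, 0.4]
width: 0.748
```

Request:
apply_moves(
  plan=[
    [[0, 0, 0, 0, 0, 0, 0.4], [0, 0, 0, 0, 0, 0, 0.7], [0, 0, 0, 0, 0, 0, 1], [0, 0, 0, 0, 0, 0, 1], [0, 0, 0, 0, 0, 0, 1], [0, 0, 0, 0, 0, 0, 1], [0, 0, 0, 0, 0, 0, 1], [0, 0, 0, 0, 0, 0, 1]],
  ],
  force=60,
)

```text
time: 4.2
tool_pos: [0.5367, 0.0936, 0.1476]
tcp_rot: [-3.132, 0.243, -0.001]
wrist_force: [0.3, 0.1, 2.5]
width: 0.085
```

```bash
python3 - <<'E'
from h import *
go([.5366,.094,.148],-98.9)
s=read_camera('side')[:,:,::-1];cv2.imwrite('pics/s3.png',cv2.resize(s[160:310,200:350],None,fx=4,fy=4))
E
```

```text
t 4.2 pos [0.5367 0.0936 0.1476] F [0.3 0.1 2.5] w 0.085 q6 1.85
psi now -98.86
shift [-0.0002 -0.0004 -0.0004] turn [-0.0001 -0.0002  0.0002]
```

View pics/s3.png

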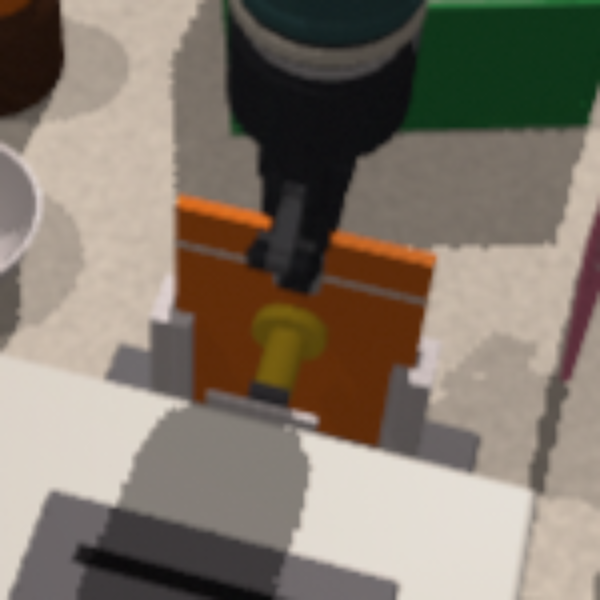

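The fingers hold the panel at its middle, crop (290,255), just above the knob, and the opening is about 7 mm. I'll lift slowly first and watch the force.

Request:
apply_moves(
  plan=[
    [[0, 0, -0.005, 0, 0, 0, 1], [0, 0, -0.01, 0, 0, 0, 1], [0, 0, -0.015, 0, 0, 0, 1], [0, 0, -0.02, 0, 0, 0, 1], [0, 0, -0.025, 0, 0, 0, 1], [0, 0, -0.03, 0, 0, 0, 1], [0, 0, -0.035, 0, 0, 0, 1], [0, 0, -0.04, 0, 0, 0, 1]],
  ],
)

```text
time: 4.92
tool_pos: [0.5364, 0.0935, 0.1879]
tcp_rot: [-3.132, 0.243, -0.0]
wrist_force: [0.2, -0.1, -1.9]
width: 0.087
```

Request:
apply_moves(
  plan=[
    [[0, 0, -0.01, 0, 0, 0, 1], [0, 0, -0.02, 0, 0, 0, 1], [0, 0, -0.03, 0, 0, 0, 1], [0, 0, -0.045, 0, 0, 0, 1], [0, 0, -0.06, 0, 0, 0, 1], [0, 0, -0.08, 0, 0, 0, 1], [0, 0, -0.1, 0, 0, 0, 1], [0, 0, -0.12, 0, 0, 0, 1]],
  ],
)

```text
time: 5.58
tool_pos: [0.5364, 0.0935, 0.3092]
tcp_rot: [-3.132, 0.243, -0.001]
wrist_force: [0.3, -0.0, -1.6]
width: 0.083
```

```bash
python3 - <<'E'
from h import *
go([.4917,-.193,.31],-81.1)
s=read_camera('side')[:,:,::-1];cv2.imwrite('pics/s4.png',cv2.resize(s[50:350,130:430],None,fx=2,fy=2))
t=read_camera('top')[:,:,::-1];cv2.imwrite('pics/t4.png',cv2.resize(t[100:300,50:350],None,fx=2.6,fy=2.6))
E
```

```text
t 5.5833 pos [0.5364 0.0935 0.3092] F [ 0.3 -0.  -1.6] w 0.083 q6 1.85
psi now -98.86
shift [-0.      0.29   -0.0008] turn [-0.     -0.0002 -0.0987]
```

View pics/s4.png

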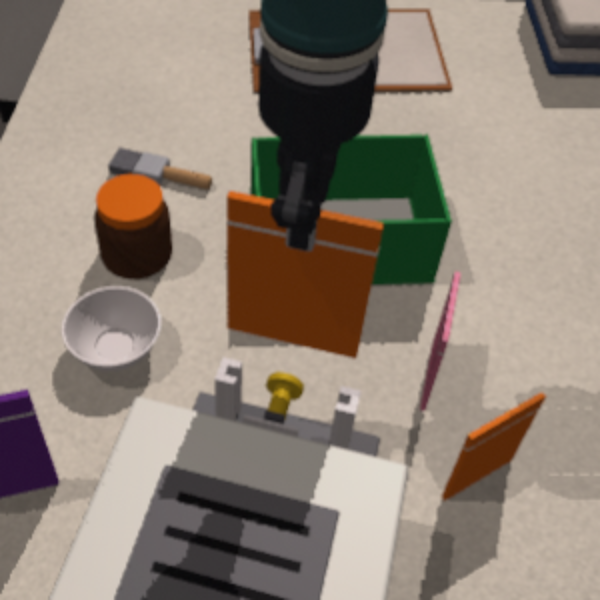

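View pics/t4.png

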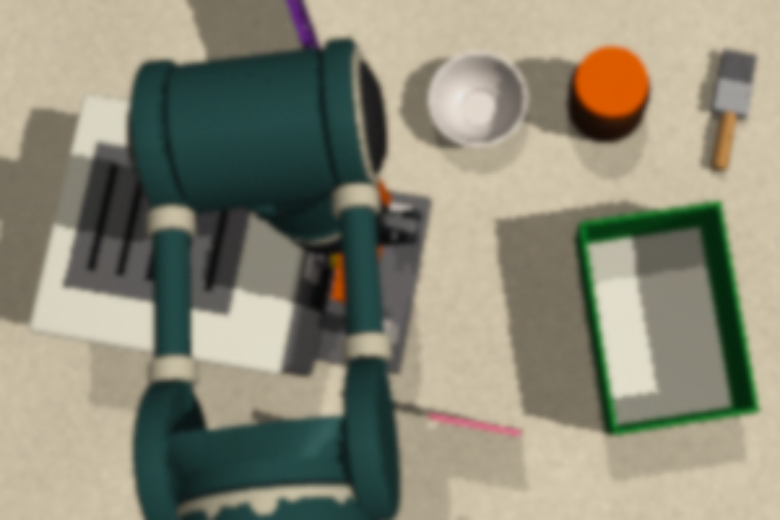

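The panel is clear of the posts and held upright, crop side (300,275), with the jar, bowl and brush unmoved. I'll carry it over the tub.

Request:
apply_moves(
  plan=[
    [[0, 0.03, 0, 0, 0, 0, 1], [0, 0.06, 0, 0, 0, -0.03, 1], [0, 0.1, 0, 0, 0, -0.06, 1], [0, 0.14, 0, 0, 0, -0.099, 1], [0, 0.18, 0, 0, 0, -0.099, 1], [0, 0.22, 0, 0, 0, -0.099, 1], [0, 0.26, 0, 0, 0, -0.099, 1], [0, 0.29, 0, 0, 0, -0.099, 1]],
  ],
)

```text
time: 6.35
tool_pos: [0.4904, -0.1958, 0.3063]
tcp_rot: [3.132, 0.243, -0.002]
wrist_force: [0.8, 0.1, -2.2]
width: 0.089
```

```bash
python3 - <<'E'
from h import *
go([.4956,-.2177,.16],-81.1)
E
```

```text
t 6.35 pos [ 0.4904 -0.1958  0.3063] F [ 0.8  0.1 -2.2] w 0.089 q6 0.99
psi now -81.11
shift [0.002  0.0224 0.1463] turn [ 0.0001  0.0004 -0.0001]
```

Request:
apply_moves(
  plan=[
    [[0, 0.022, 0, 0, 0, 0, 1], [0, 0.022, 0, 0, 0, 0, 1], [0, 0.022, 0.01, 0, 0, 0, 1], [0, 0.022, 0.02, 0, 0, 0, 1], [0, 0.022, 0.03, 0, 0, 0, 1], [0, 0.022, 0.03, 0, 0, 0, 1], [0, 0.022, 0.03, 0, 0, 0, 1], [0, 0.022, 0.03, 0, 0, 0, 1]],
  ],
)

```text
time: 7.02
tool_pos: [0.4952, -0.2139, 0.277]
tcp_rot: [-3.132, -0.248, 0.001]
wrist_force: [-0.1, -1.0, -0.4]
width: 0.086
```

```bash
python3 - <<'E'
from h import *
go([.4956,-.2177,.16],-81.1)
s=read_camera('side')[:,:,::-1];cv2.imwrite('pics/s5.png',cv2.resize(s[50:250,200:400],None,fx=3,fy=3))
t=read_camera('top')[:,:,::-1];cv2.imwrite('pics/t5.png',cv2.resize(t[100:300,200:400],None,fx=3,fy=3))
E
```

```text
t 7.0167 pos [ 0.4952 -0.2139  0.277 ] F [-0.1 -1.  -0.4] w 0.086 q6 0.96
psi now -80.96
shift [-0.0002  0.0039  0.117 ] turn [-0.0001  0.0001  0.0008]
```

View pics/s5.png

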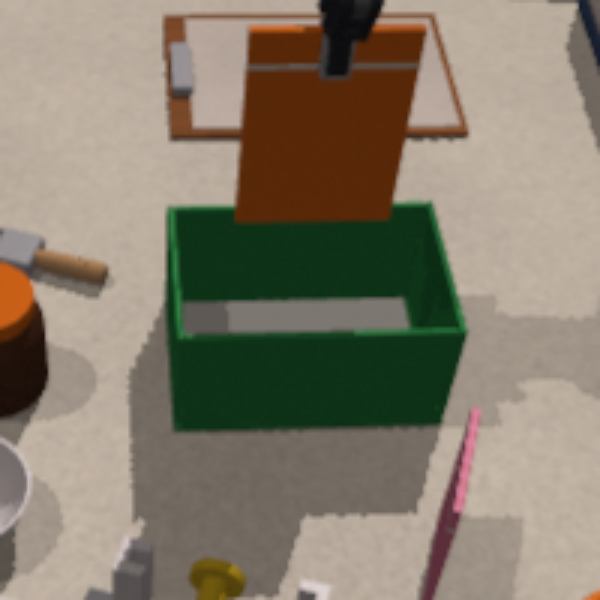

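View pics/t5.png

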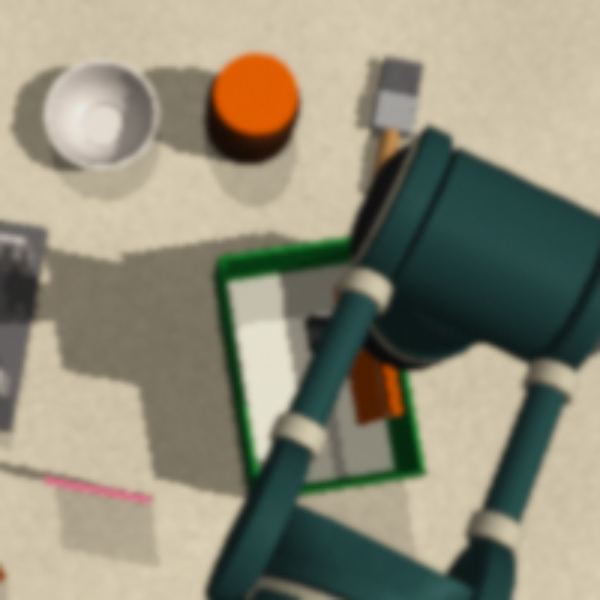

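The panel hangs over the tub, long sides parallel, lower edge at side crop (235-390,222), inside the rim. I'll lower it.

Request:
apply_moves(
  plan=[
    [[0, 0, 0.02, 0, 0, 0, 1], [0, 0, 0.04, 0, 0, 0, 1], [0, 0, 0.06, 0, 0, 0, 1], [0, 0, 0.08, 0, 0, 0, 1], [0, 0, 0.1, 0, 0, 0, 1], [0, 0, 0.115, 0, 0, 0, 1], [0, 0, 0.12, 0, 0, 0, 1], [0, 0, 0.12, 0, 0, 0, 1]],
  ],
)

```text
time: 7.78
tool_pos: [0.4944, -0.2142, 0.1562]
tcp_rot: [-3.131, -0.246, 0.003]
wrist_force: [-0.4, -0.3, -1.5]
width: 0.079
```

Request:
apply_moves(
  plan=[
    [[0, 0, 0.003, 0, 0, 0, 1], [0, 0, 0.006, 0, 0, 0, 1], [0, 0, 0.009, 0, 0, 0, 1], [0, 0, 0.011, 0, 0, 0, 1], [0, 0, 0.012, 0, 0, 0, 1], [0, 0, 0.013, 0, 0, 0, 1], [0, 0, 0.013, 0, 0, 0, 1], [0, 0, 0.013, 0, 0, 0, 1]],
  ],
)

```text
time: 8.45
tool_pos: [0.4952, -0.2148, 0.1444]
tcp_rot: [3.132, 0.245, 0.0]
wrist_force: [0.5, -0.5, -1.1]
width: 0.084
```

Lower in small steps until contact shows.

Request:
apply_moves(
  plan=[
    [[0, 0, 0.001, 0, 0, 0, 1], [0, 0, 0.002, 0, 0, 0, 1], [0, 0, 0.002, 0, 0, 0, 1], [0, 0, 0.003, 0, 0, 0, 1], [0, 0, 0.003, 0, 0, 0, 1], [0, 0, 0.003, 0, 0, 0, 1], [0, 0, 0.003, 0, 0, 0, 1], [0, 0, 0.003, 0, 0, 0, 1]],
  ],
)

```text
time: 9.12
tool_pos: [0.4953, -0.2149, 0.1416]
tcp_rot: [3.132, 0.245, 0.001]
wrist_force: [0.5, -1.1, 0.7]
width: 0.082
```

Request:
apply_moves(
  plan=[
    [[0, 0, 0.001, 0, 0, 0, 1], [0, 0, 0.001, 0, 0, 0, 1], [0, 0, 0.001, 0, 0, 0, 1], [0, 0, 0.001, 0, 0, 0, 1], [0, 0, 0.001, 0, 0, 0, 1], [0, 0, 0.001, 0, 0, 0, 1], [0, 0, 0.001, 0, 0, 0, 1], [0, 0, 0.001, 0, 0, 0, 1]],
  ],
)

```text
time: 9.78
tool_pos: [0.4955, -0.2151, 0.1416]
tcp_rot: [3.131, 0.245, 0.001]
wrist_force: [-2.4, 0.5, 6.5]
width: 0.085
```

```bash
python3 - <<'E'
from h import *
go([.4956,-.2177,.16],-81.1)
s=read_camera('side')[:,:,::-1];cv2.imwrite('pics/s6.png',cv2.resize(s[50:250,200:400],None,fx=3,fy=3))
E
```

```text
t 9.7833 pos [ 0.4955 -0.2151  0.1416] F [-2.4  0.5  6.5] w 0.085 q6 0.96
psi now -81.04
shift [-0.0003  0.0026 -0.0184] turn [ 0.0002 -0.0002  0.0004]
```

View pics/s6.png

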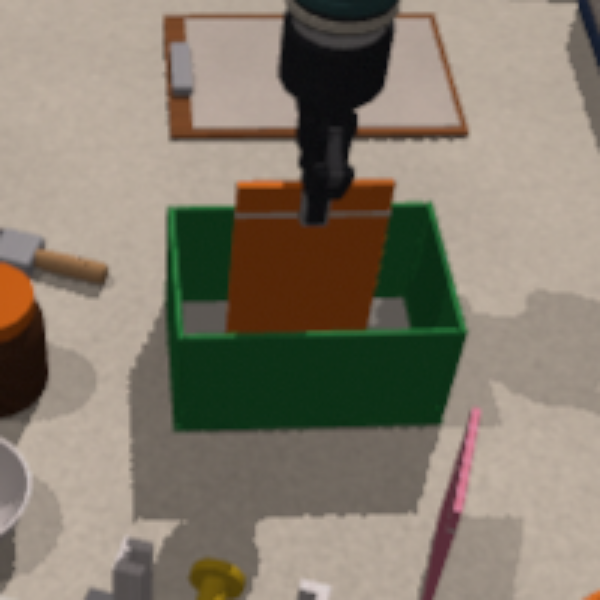

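The panel stands inside the tub on its floor: contact is 6.5 N and TCP height 0.1416 m matches the expected 0.142 m. I'll release and rise.

Request:
apply_moves(
  plan=[
    [[0, 0, 0, 0, 0, 0, 0.6], [0, 0, 0, 0, 0, 0, 0.3], [0, 0, 0, 0, 0, 0, 0], [0, 0, 0, 0, 0, 0, -0.5], [0, 0, 0, 0, 0, 0, -1], [0, 0, 0, 0, 0, 0, -1], [0, 0, 0, 0, 0, 0, -1], [0, 0, 0, 0, 0, 0, -1]],
  ],
)

```text
time: 10.5
tool_pos: [0.4952, -0.2147, 0.1402]
tcp_rot: [-3.132, -0.245, 0.0]
wrist_force: [-0.1, 0.7, 0.4]
width: 0.996
```

Request:
apply_moves(
  plan=[
    [[0, 0, -0.01, 0, 0, 0, -1], [0, 0, -0.03, 0, 0, 0, -1], [0, 0, -0.05, 0, 0, 0, -1], [0, 0, -0.08, 0, 0, 0, -1], [0, 0, -0.11, 0, 0, 0, -1], [0, 0, -0.13, 0, 0, 0, -1], [0, 0, -0.13, 0, 0, 0, -1], [0, 0, -0.13, 0, 0, 0, -1]],
  ],
)

```text
time: 11.17
tool_pos: [0.4963, -0.2153, 0.273]
tcp_rot: [3.13, 0.245, 0.006]
wrist_force: [0.1, 0.8, -0.8]
width: 0.999
```

```bash
python3 - <<'E'
from h import *
go([.5366,.07,.26],-8.9)
s=read_camera('side')[:,:,::-1];cv2.imwrite('pics/s7.png',cv2.resize(s[50:300,180:400],None,fx=2.4,fy=2.4))
E
```

```text
t 11.1667 pos [ 0.4963 -0.2153  0.273 ] F [ 0.1  0.8 -0.8] w 0.999 q6 0.96
psi now -81.04
shift [ 0.0842 -0.2756  0.0126] turn [ 0.0015 -0.0005 -0.4008]
```

View pics/s7.png

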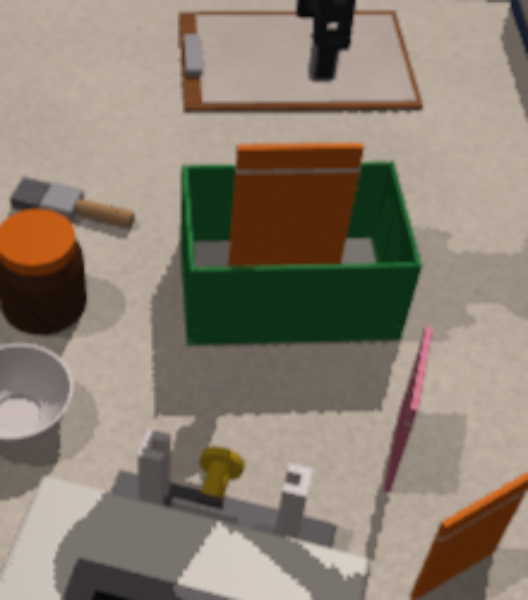

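The panel stays put in the tub, crop (295,205), and the gripper is clear. I'll measure the knob from both views now that it is free.

```bash
python3 - <<'E'
from h import *
for n in('side','top'):
    im=read_camera(n)[:,:,::-1].copy();hsv=cv2.cvtColor(im,cv2.COLOR_BGR2HSV)
    m=cv2.inRange(hsv,(22,150,40),(33,255,255))
    num,l,st,ce=cv2.connectedComponentsWithStats(m)
    print(n,[(st[i].tolist(),ce[i].round(1)) for i in range(1,num) if st[i][4]>15])
    x,y,w,h,_=st[1+np.argmax(st[1:,4])]
    cv2.imwrite(f'pics/k_{n}.png',cv2.resize(im[y-20:y+h+20,x-20:x+w+20],None,fx=8,fy=8,interpolation=cv2.INTER_CUBIC));print(x-20,y-20)
    th=np.radians(81.1);X=np.array([np.cos(th),np.sin(th)]);
    for d in(0,0.016,.038,.054): 
        P=np.r_[np.array([.5366,.0938])+d*X,.122];print(d,P,proj(n,P))
go([.5416,.1254,.26],-8.9)
E
```

```text
side [([264, 237, 17, 21, 243], array([271.2, 245.3]))]
244 217
0 [0.5366 0.0938 0.122 ] [[274.10879935 235.87099605]]
0.016 [0.53907537 0.10960736 0.122     ] [[272.08315804 242.75324464]]
0.038 [0.54247899 0.13134247 0.122     ] [[269.21403379 252.50232577]]
0.054 [0.54495436 0.14714983 0.122     ] [[267.06370953 259.80977766]]
top [([177, 195, 17, 13, 141], array([185.8, 200.6]))]
157 175
0 [0.5366 0.0938 0.122 ] [[197.28435454 202.7474275 ]]
0.016 [0.53907537 0.10960736 0.122     ] [[191.30158485 201.7607428 ]]
0.038 [0.54247899 0.13134247 0.122     ] [[183.08979574 200.40571281]]
0.054 [0.54495436 0.14714983 0.122     ] [[177.12866024 199.42153094]]
t 11.3167 pos [ 0.4943 -0.2143  0.269 ] F [0.2 0.1 0.4] w 1.003 q6 0.96
psi now -81.04
shift [ 0.0996 -0.3282  0.0092] turn [-8.000e-04  3.000e-04 -4.008e-01]
```

The predicted knob, neck middle at side (269,252) and top (183,200), matches the yellow blob within about 1 pixel. I'll go above it.

Request:
apply_moves(
  plan=[
    [[0.1, -0.328, -0.01, 0, 0, -0.4, -1], [0.1, -0.328, -0.01, 0, 0, -0.4, -1], [0.1, -0.328, -0.01, 0, 0, -0.4, -1], [0.1, -0.328, -0.01, 0, 0, -0.4, -1], [0.1, -0.328, -0.01, 0, 0, -0.4, -1], [0.1, -0.328, -0.01, 0, 0, -0.4, -1], [0.1, -0.328, -0.01, 0, 0, -0.4, -1], [0.1, -0.328, -0.01, 0, 0, -0.4, -1]],
  ],
  force=100,
)

```text
time: 11.98
tool_pos: [0.5404, 0.1171, 0.2782]
tcp_rot: [-2.625, -1.725, 0.004]
wrist_force: [0.1, -0.0, 0.5]
width: 0.997
```

```bash
python3 - <<'E'
from h import *
go([.5416,.1254,.26],-8.9)
E
```

```text
t 11.9833 pos [0.5404 0.1171 0.2782] F [ 0.1 -0.   0.5] w 0.997 q6 0.58
psi now -23.38
shift [ 0.0081 -0.0021  0.0182] turn [-0.0009  0.0004 -0.0805]
```

Request:
apply_moves(
  plan=[
    [[0, 0, 0, 0, 0, -0.08, -1], [0, 0, 0, 0, 0, -0.08, -1], [0, 0, 0, 0, 0, -0.08, -1], [0, 0, 0, 0, 0, -0.08, -1], [0, 0, 0, 0, 0, -0.08, -1], [0, 0, 0, 0, 0, -0.08, -1], [0, 0, 0, 0, 0, -0.08, -1], [0, 0, 0, 0, 0, -0.08, -1]],
  ],
)

```text
time: 12.65
tool_pos: [0.5415, 0.1146, 0.28]
tcp_rot: [-2.397, -2.031, -0.0]
wrist_force: [0.7, -0.4, -0.5]
width: 1.003
```

```bash
python3 - <<'E'
from h import *
go([.5416,.1254,.18],-8.9)
E
```

```text
t 12.65 pos [0.5415 0.1146 0.28  ] F [ 0.7 -0.4 -0.5] w 1.003 q6 0.33
psi now -9.45
shift [ 0.0106 -0.0017  0.1   ] turn [ 0.     -0.     -0.0031]
```

Request:
apply_moves(
  plan=[
    [[0.0105, -0.002, 0.0, 0, 0, -0.003, -1], [0.0105, -0.002, 0.02, 0, 0, -0.003, -1], [0.0105, -0.002, 0.04, 0, 0, -0.003, -1], [0.0105, -0.002, 0.06, 0, 0, -0.003, -1], [0.0105, -0.002, 0.08, 0, 0, -0.003, -1], [0.0105, -0.002, 0.1, 0, 0, -0.003, -1], [0.0105, -0.002, 0.1, 0, 0, -0.003, -1], [0.0105, -0.002, 0.1, 0, 0, -0.003, -1]],
  ],
)

```text
time: 13.32
tool_pos: [0.5402, 0.1261, 0.179]
tcp_rot: [-2.384, -2.043, 0.004]
wrist_force: [0.1, 0.9, 0.4]
width: 1.0
```

```bash
python3 - <<'E'
from h import *
s=read_camera('side')[:,:,::-1];cv2.imwrite('pics/s8.png',cv2.resize(s[130:330,170:370],None,fx=3,fy=3))
t=read_camera('top')[:,:,::-1];cv2.imwrite('pics/t8.png',cv2.resize(t[120:270,100:300],None,fx=3,fy=3))
go([.5416,.1254,.104],-8.9)
E
```

```text
t 13.4167 pos [0.5421 0.1263 0.1814] F [0.  0.6 0.2] w 1.001 q6 0.34
psi now -8.8
shift [-0.001  -0.0005  0.0774] turn [ 0.0006 -0.0002  0.0005]
```

View pics/s8.png

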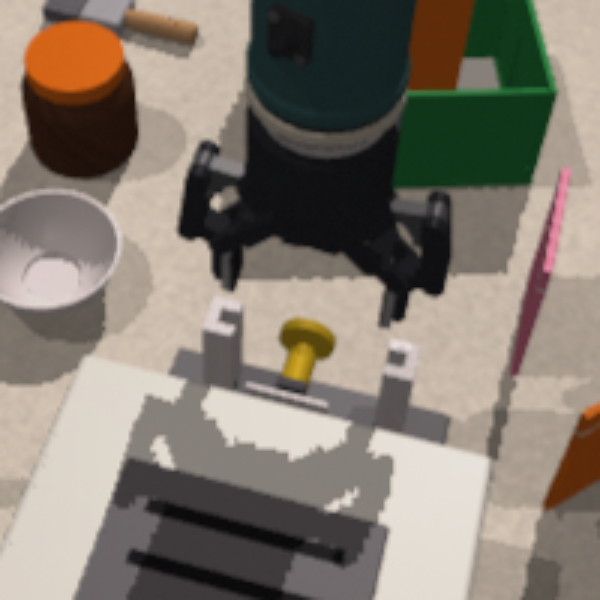

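View pics/t8.png

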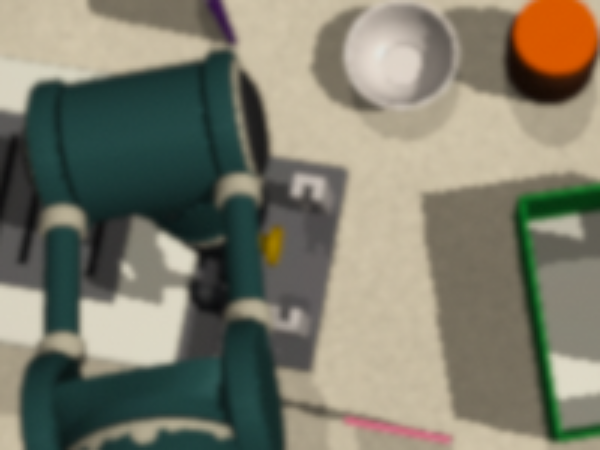

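The open fingers straddle the knob symmetrically, crop tips (228,285) and (388,322) with the flange at (306,338). I'll go down.

Request:
apply_moves(
  plan=[
    [[0, 0, 0.015, 0, 0, 0, -1], [0, 0, 0.03, 0, 0, 0, -1], [0, 0, 0.045, 0, 0, 0, -1], [0, 0, 0.06, 0, 0, 0, -1], [0, 0, 0.07, 0, 0, 0, -1], [0, 0, 0.077, 0, 0, 0, -1], [0, 0, 0.077, 0, 0, 0, -1], [0, 0, 0.077, 0, 0, 0, -1]],
  ],
)

```text
time: 14.08
tool_pos: [0.5417, 0.126, 0.1037]
tcp_rot: [2.385, 2.044, 0.001]
wrist_force: [0.1, -0.3, -0.0]
width: 1.002
```

```bash
python3 - <<'E'
from h import *
s=read_camera('side')[:,:,::-1];cv2.imwrite('pics/s9.png',cv2.resize(s[180:310,200:350],None,fx=4,fy=4))
go([.5416,.1254,.104],-8.9)
E
```

```text
t 14.1333 pos [0.5421 0.1261 0.1041] F [0.1 1.3 1.3] w 1.001 q6 0.34
psi now -8.81
shift [-0.0007 -0.0004  0.0001] turn [ 0.0005 -0.0002  0.0005]
```

View pics/s9.png

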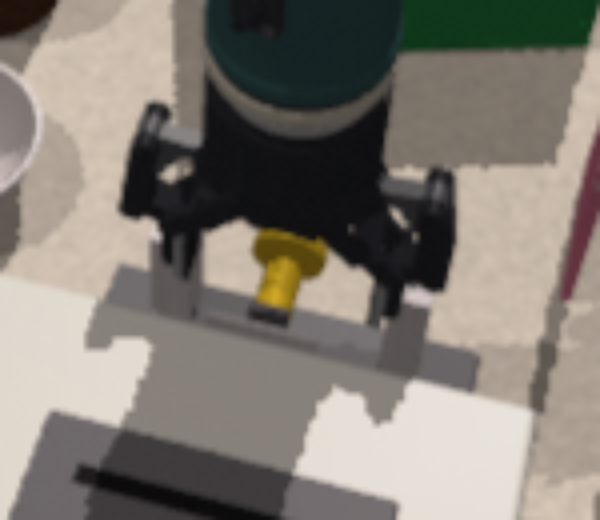

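The knob is between the fingers, neck at crop (278,285), and nothing touches. I'll close.

Request:
apply_moves(
  plan=[
    [[0, 0, 0, 0, 0, 0, -0.3], [0, 0, 0, 0, 0, 0, 0.2], [0, 0, 0, 0, 0, 0, 0.5], [0, 0, 0, 0, 0, 0, 1], [0, 0, 0, 0, 0, 0, 1], [0, 0, 0, 0, 0, 0, 1], [0, 0, 0, 0, 0, 0, 1], [0, 0, 0, 0, 0, 0, 1]],
  ],
  force=100,
)

```text
time: 14.8
tool_pos: [0.5419, 0.1258, 0.1035]
tcp_rot: [2.385, 2.044, 0.001]
wrist_force: [0.9, -0.4, 2.1]
width: 0.182
```

```bash
python3 - <<'E'
from h import *
s=read_camera('side')[:,:,::-1];cv2.imwrite('pics/s10.png',cv2.resize(s[180:310,200:350],None,fx=4,fy=4))
go([.5416,.1254,.104],-8.9)
E
```

```text
t 14.85 pos [0.5419 0.1258 0.1035] F [ 1.5 -0.6  2. ] w 0.176 q6 0.34
psi now -8.81
shift [-0.0004 -0.0002 -0.0005] turn [ 0.0004 -0.0001  0.0005]
```

View pics/s10.png

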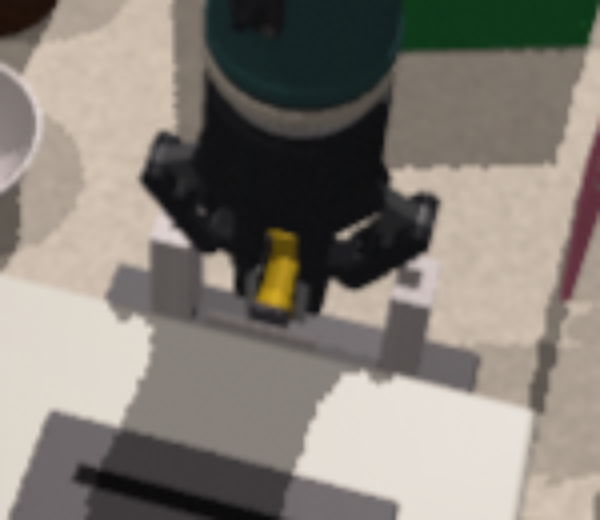

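The neck is pinched, crop (278,280), opening about 15 mm. I'll pull back 12 mm, then the rest while watching the force.

Request:
apply_moves(
  plan=[
    [[-0.002, 0, 0, 0, 0, 0, 1], [-0.004, 0, 0, 0, 0, 0, 1], [-0.006, 0, 0, 0, 0, 0, 1], [-0.008, 0, 0, 0, 0, 0, 1], [-0.01, 0, 0, 0, 0, 0, 1], [-0.012, 0, 0, 0, 0, 0, 1], [-0.012, 0, 0, 0, 0, 0, 1], [-0.012, 0, 0, 0, 0, 0, 1]],
  ],
)

```text
time: 15.52
tool_pos: [0.5402, 0.1156, 0.1035]
tcp_rot: [-2.385, -2.043, -0.006]
wrist_force: [2.7, 6.6, 0.6]
width: 0.177
```

Request:
apply_moves(
  plan=[
    [[-0.001, 0, 0, 0, 0, 0, 1], [-0.002, 0, 0, 0, 0, 0, 1], [-0.003, 0, 0, 0, 0, 0, 1], [-0.004, 0, 0, 0, 0, 0, 1], [-0.004, 0, 0, 0, 0, 0, 1], [-0.004, 0, 0, 0, 0, 0, 1], [-0.004, 0, 0, 0, 0, 0, 1], [-0.004, 0, 0, 0, 0, 0, 1]],
  ],
)

```text
time: 16.18
tool_pos: [0.5397, 0.1121, 0.1036]
tcp_rot: [-2.385, -2.043, -0.006]
wrist_force: [2.6, 8.7, 0.7]
width: 0.177
```

Travel is 13.9 mm and the force 8.7 N fits the spring curve. I'll continue to the stop.

Request:
apply_moves(
  plan=[
    [[-0.001, 0, 0, 0, 0, 0, 1], [-0.002, 0, 0, 0, 0, 0, 1], [-0.003, 0, 0, 0, 0, 0, 1], [-0.003, 0, 0, 0, 0, 0, 1], [-0.003, 0, 0, 0, 0, 0, 1], [-0.003, 0, 0, 0, 0, 0, 1], [-0.003, 0, 0, 0, 0, 0, 1], [-0.003, 0, 0, 0, 0, 0, 1]],
  ],
)

```text
time: 16.85
tool_pos: [0.5394, 0.11, 0.1036]
tcp_rot: [-2.385, -2.042, -0.008]
wrist_force: [3.3, 11.4, 0.3]
width: 0.173
```

Request:
apply_moves(
  plan=[
    [[-0.001, 0, 0, 0, 0, 0, 1], [-0.001, 0, 0, 0, 0, 0, 1], [-0.001, 0, 0, 0, 0, 0, 1], [-0.001, 0, 0, 0, 0, 0, 1], [-0.001, 0, 0, 0, 0, 0, 1], [-0.001, 0, 0, 0, 0, 0, 1], [-0.001, 0, 0, 0, 0, 0, 1], [-0.001, 0, 0, 0, 0, 0, 1]],
  ],
)

```text
time: 17.52
tool_pos: [0.5394, 0.1099, 0.1036]
tcp_rot: [-2.384, -2.041, -0.01]
wrist_force: [3.9, 14.5, -0.1]
width: 0.178
```

```bash
python3 - <<'E'
from h import *
s=read_camera('side')[:,:,::-1];cv2.imwrite('pics/s11.png',cv2.resize(s,None,fx=1.5,fy=1.5));cv2.imwrite('pics/s11c.png',cv2.resize(s[180:310,200:350],None,fx=4,fy=4))
t=read_camera('top')[:,:,::-1];cv2.imwrite('pics/t11.png',cv2.resize(t,None,fx=1.5,fy=1.5))
go([.5416,.1254,.104],-8.9)
E
```

```text
t 17.6167 pos [0.5393 0.1099 0.1035] F [ 4.  14.9 -0.3] w 0.178 q6 0.3
psi now -8.87
shift [ 0.0157 -0.0002 -0.0003] turn [ 0.0006 -0.0023  0.0002]
```

View pics/s11.png

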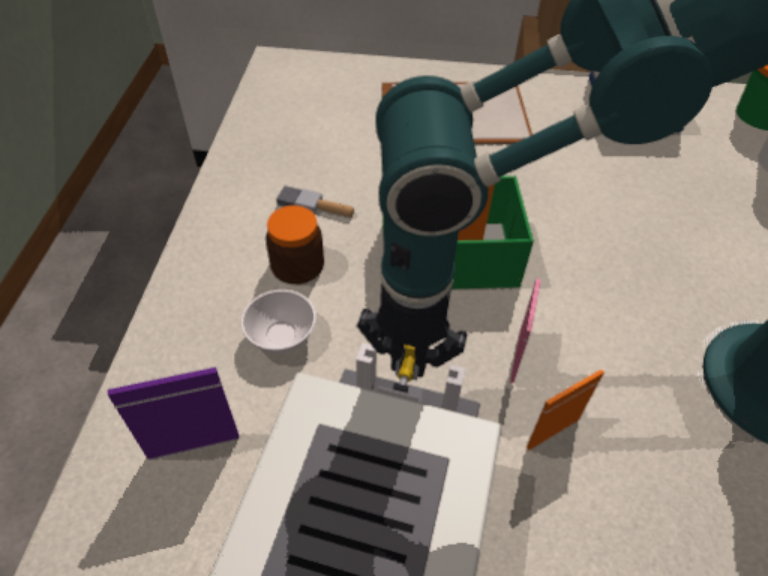

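View pics/s11c.png

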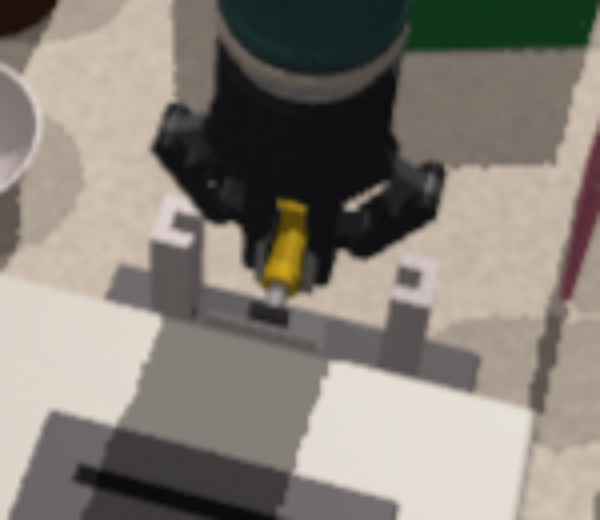

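View pics/t11.png

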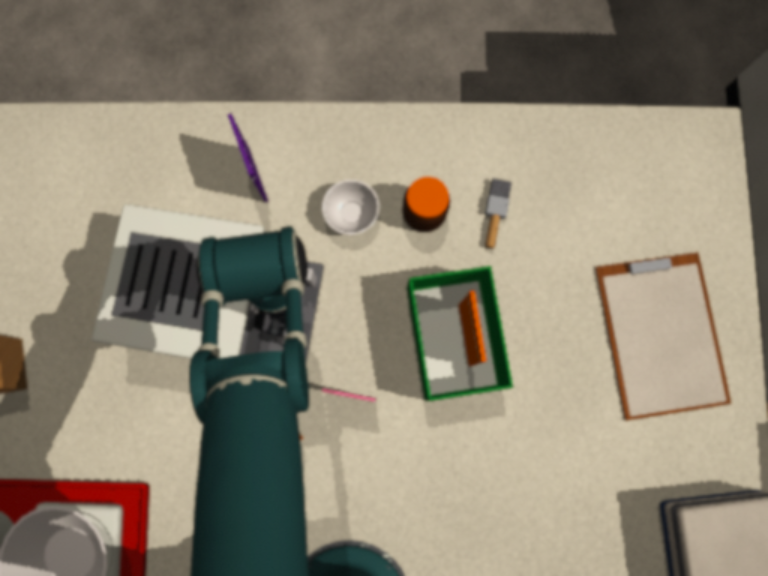

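The knob is back: a bare shaft shows at crop (275,295) between bracket and neck. The panel stands in the tub, top view (473,327), and the jar, bowl and brush are unmoved. I'll hand in while holding.

```bash
python3 -c "
from workcell import bot
print(bot.finish_job())"
```

```text
the job is handed in; nothing more can be done
None
```

The carrier is ready: the gate panel is in the tub, and the gripper is holding the lock knob fully back so you can lift the lid. I handed the job in at about 17.6 s.

- **Panel:** I lifted the larger orange panel straight up out of its slots and lowered it until it touched the tub floor, with 6.5 N of contact and the tool within 1 mm of the expected height. Then I let it go. The last pictures show it standing upright inside the tub. It isn't leaning on a wall, so it could still tip, but at its size it would come to rest within the tub.
- **Knob:** I pinched the neck at 100 N and pulled it back 16 mm. An extra 1 mm of commanded pull gave almost no movement, while the force rose to about 15 N, above the spring's 9.5 N, so it is at its stop. The bare shaft shows in the picture.
- **Other things:** In the last pictures the jar, bowl, brush and the other panels look where they were at the start.

One reading was slightly off: the gripper opening on the 18 mm neck was about 15 mm. The grip did not slip during the pull. No other check failed or disagreed.

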